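Spin-test the linisher idler wheels and scrap the one that binds

ROBOT

A 6-joint arm with a two-finger parallel gripper is mounted at the origin on the work surface. World frame = base frame: x ahead of the robot, y to its left, z up, the work surface at z = 0. Lengths are in m, angles in degrees, forces in N, time in s.
With the tool pointing down it reaches from about 0.325 to 0.775 m from the base axis. Payload 9.3 kg.
Tool frame: the origin (TCP) lies between the finger pads; the fingertips stand 14 mm ahead of it and the grasp point (between the pads) lies 5 mm behind it (manip.tips_ahead is the x of the fingertips in the tool frame, in m); x points along the fingers, y is the direction in which the jaws open and shut, and the axes are right-handed (so a half turn about x gives the same grasp; the last joint's range is limited). The gripper opens to 85 mm and grips with 20 to 120 N. Pads are 22 mm wide; open, the fingers measure 114 mm over their backs; the gripper's body (76 mm by 85 mm) begins 54 mm behind the grasp point. The pads swing forward as they close: fully open they stand 13 mm farther back than shut.
Start: joints at [55.657, 14.817, 1.232, 76.415, 0, 81.257], TCP at [0.238, 0.496, 0.245] pointing down, gripper open.
Joint ranges: [-174.27, 174.27], [-52.1, 104.24], [-59.71, 78.15], [-110.17, 111.67], [-87.03, 83.33], [-180, 180]. Speed limits (degrees/s): [127.2, 127.2, 159.86, 180, 180, 180].

INTERFACE

Orientations are given as a 3x3 rotation matrix whose columns are the frame's x, y, z axes.
In Python, from bench import manip, cams, ticket gives the robot as it stands.
- The arm moves only by the tool jog_arm, never from a script. Its argument "moves" is a list of rows, each an object of numbers: "grip": the closure, from 0 (fully open) to 1 (shut); "dx", "dy", "dz": the shift along the tool's x, y, z in mm; "ax", "ay", "az": the turn, a rotation vector about the tool's x, y, z in degrees. A call has 1 to 12 rows; each row shifts and turns the commanded pose from where the row before left it, along the tool's axes as they then stand; what a row does not reach is not made up. A row lasts 1/8 s, in which the tool goes at most 62.5 mm and 10.7 degrees, less where a joint would pass 70% of its speed; a pose out of reach is approached as far as the arm can. A call with a gripper value outside its range is refused whole. The fingers move at their own pace and stop on an object; "grip_force" is the grip in N (left out, the last holds). Time passes only in rows, so rows that do not move let the fingers close. It gives the time, the measured TCP pose, the force and the opening at its end, in the units of the state.
- manip.sense(): the state, without advancing time (a new reading comes with each control period).
- cams.read_camera(name): name is "scene" or "top" or "wrist"; returns a dict with "pixels" (480x640x3 uint8, red, green, blue), "fx", "fy", "cx", "cy" (pixels), "k1" (the pictures are not rectified: a ray, as slopes to the right and down, at radius r is drawn at 1 + k1 r^2 times it, then the intrinsics apply), "rvec" (rotation vector, rad) and "tvec" (3), from world to camera coordinates, as OpenCV has them; the wrist camera has in their place "hand_eye" (4x4, takes a point from camera to tool coordinates, whose origin is the TCP and whose axes are the tool frame's). Camera axes: x right, y down, z forward; pixel columns grow to the right and rows downward; lengths in m; the calibration is good to about 2 mm. A picture is of the moment at which its call begins: read the wrist's pose just before it. There is no depth.
- ticket.sign_off(): hands the job in, once; it reports no verdict.
The state is a dict: "t": time; "q": joint angles; "qvel": joint speeds; "tau": joint torques, N m; "tool_pos": TCP position; "orientation": TCP orientation; "force": force on the tool from outside, world axes, zero at the start; "wrist_torque": the same for the moment, N m; "finger_gap": finger opening in m.
Only numpy, scipy, OpenCV 4.12 (cv2) and the standard library are available. Lean on these libraries where they do the work, as an engineer would, in place of code of your own. Each camera call takes 0.05 s, during which the arm holds its last target. There are 200 camera calls.

TASK

Spin-test the three idler wheels where they stand in the sloped wooden rack: stroke each one briskly, so that it turns at least 30 degrees, and see whether it runs on freely or stops dead. Once all three have been tested, put the yoke whose wheel binds into the dark steel scrap tray, let go of it there, and leave the two sound ones seated in their pockets. Leave the green-handled tool, mandrel and jar where they are.

Things in the scene. Friction and masses are not known exactly. Their poses are not given: they have to be found in the camera images.
- slope (a point): middle of the fixed wooden rack's sloped top, at pocket floor level. x up the slope (to the robot's left), y along the rack, z square to the slope, 30 degrees from vertical, leaning to the robot's right. Pockets 63 x 39 mm (x, y), 10 mm deep, at y = -95, 0, 95 mm, each hold a yoke, underside at z = 0. Rack 330 mm long, up to 120 mm tall; its pocket rims are at z = 10 mm
- bar (a point): middle of the fixed 20 mm lamp bar that runs along y over the rack, 135 mm above the axles and 22 mm beyond them on the uphill side, on posts at y = +-176 mm behind the wheels. It leaves no room for a tool pointing straight down on a yoke: lean the tool square to the slope, coming from the downhill side
- yoke_a: aluminium fork yoke with a rubber-tyred idler wheel. Origin: centre of its base's underside; x along the base (seated: up the slope), y along the axle, z base to wheel (seated: square to the slope). Base 60x36x10 mm (x,y,z); 2 cheeks 24 mm long in x, z 10 to 50 mm, 30 mm over their outer faces in y: grip across these; axle z = 42 mm; wheel 50 mm across, 16 wide, top z = 67 mm. About 0.28 kg
- yoke_b: looks and measures the same as yoke_a. The tyre's top stands 17 mm above the cheeks, free to be stroked along x with a fingertip (or closed fingers). 0.8 N of pull at the tyre turns even a binding wheel: press with some 4 to 8 N square to the slope, then draw briskly along x, running off the wheel while still moving, so a sound wheel is left spinning
- yoke_c: looks and measures the same as yoke_a. The three stand in the rack's pockets in any order; which wheel binds cannot be seen
- wheel_a (a joint): turn of the wheel in yoke_a about its y axis, rad; 0 at the start, counts on without limit (positive: its top moves to own +x). A sound wheel coasts on for a second or so after a brisk stroke; a binding one stops dead when the finger leaves it. The tyre has small grey bars and one white one
- wheel_b (a joint): turn of the wheel in yoke_b about its y axis, rad; 0 at the start, counts on without limit (positive: its top moves to own +x). A sound wheel coasts on for a second or so after a brisk stroke; a binding one stops dead when the finger leaves it. The tyre has small grey bars and one white one
- wheel_c (a joint): turn of the wheel in yoke_c about its y axis, rad; 0 at the start, counts on without limit (positive: its top moves to own +x). A sound wheel coasts on for a second or so after a brisk stroke; a binding one stops dead when the finger leaves it. The tyre has small grey bars and one white one
- tray: dark steel open scrap tray, fixed, outside 160 x 180 x 55 mm (x, y, z), walls and floor 4 to 5 mm. Origin: centre of its underside on the bench
- graver: green-handled straight tool, 140 mm long, lying, loose on the bench; not part of the job
- mandrel: steel ring mandrel 160 mm tall standing on a 44 mm round foot; origin under its foot, loose on the bench; not part of the job
- jar: jar 52 mm across and 60 mm tall; origin under it, loose on the bench; not part of the job
Mind the look-alikes: they are no part of the job. Leave any red or yellow look-alike of the yoke_b alone.

How it is judged (in metres and radians):
On the way:
1. all three wheels have been turned by more than 26 degrees (0.45 rad) with their yokes still in their pockets ((value of joint wheel_a above 0.45 rad or value of joint wheel_a below -0.45 rad) and distance of each of yoke_a, yoke_b, yoke_c from where it was at the start of the episode below 0.008 m and angle between the z axis of each of yoke_a, yoke_b, yoke_c and the z axis of slope, either way round below 0.15 rad and (value of joint wheel_b above 0.45 rad or value of joint wheel_b below -0.45 rad) and (value of joint wheel_c above 0.45 rad or value of joint wheel_c below -0.45 rad)), for 0.1 s.
At the end, for the whole second after the job is handed in: the yoke with the binding wheel rests, released, in the tray (base centre inside the walls, under 50 mm above the tray's underside); the two sound yokes are within 8 mm of their start and 8 degrees of square to the slope; every wheel has been turned over 0.45 rad (distance of each of yoke_a, yoke_c from where it was at the start of the episode below 0.008 m and angle between the z axis of each of yoke_a, yoke_c and the z axis of slope, either way round below 0.15 rad and (value of joint wheel_a above 0.45 rad or value of joint wheel_a below -0.45 rad) and (value of joint wheel_b above 0.45 rad or value of joint wheel_b below -0.45 rad) and (value of joint wheel_c above 0.45 rad or value of joint wheel_c below -0.45 rad) and x of yoke_b in the frame of tray between -0.072 and 0.072 m and y of yoke_b in the frame of tray between -0.082 and 0.082 m and z of yoke_b in the frame of tray below 0.05 m and linear speed of yoke_b below 0.03 m/s); the robot touches nothing.
It fails at once if the green-handled tool, mandrel or jar is moved by more than 30 mm, or the mandrel or jar tips over (distance of any of graver, mandrel, jar from where it was at the start of the episode above 0.03 m or angle between any of mandrel, jar's own z axis and vertical above 0.5 rad).
It also fails if it takes over 56 s, if anything falls off the work surface, if the arm or the gripper's body presses on something with over 40 N, if the wrist force passes 120 N, or if a joint passes its speed limit or range.

## Working session

There is one attempt and no reset: what is moved stays moved. The work goes in short steps, Python scripts to look and compute and a tool call to move; the robot and the scene stay as the last step left them, time stands still between calls to the robot, and variables do not carry over. Pictures are saved under pics/ and viewed, on a budget of 10 in all, crops included, one or two more only if the job needs it, and the job is handed in when it is done.

Besides the shell and the picture viewer there is one more tool, called after ">>>" as name([rows], argument=value, ...), one row to a line, values as JSON. jog_arm: Moves the arm, as the interface text tells. Its arguments: {"type":"object","properties":{"moves":{"type":"array"},"grip_force":{"type":"number"}},"required":["moves"]}

```bash
ls; mkdir -p pics; python3 - <<'E'
from bench import manip,cams
import cv2,numpy as np,pickle
s=manip.sense();print(s,manip.tips_ahead)
ims=[]
for n in("scene","top","wrist"):
    d=cams.read_camera(n);pickle.dump(d,open(f'pics/{n}0.pkl','wb'))
    cv2.imwrite(f'pics/{n}0.png',d['pixels'][:,:,::-1]);print(n,{k:v for k,v in d.items() if k!='pixels'})
E
```

```text
pics
{'t': 0.0, 'q': array([ 5.56585890e+01,  1.48504464e+01,  1.18949069e+00,  7.64148264e+01,
       -5.71464561e-04,  8.12553109e+01]), 'qvel': array([-0.02713246,  0.1003077 , -0.007576  , -0.13711541,  0.00339113,
        0.07403803]), 'tau': array([-6.18572994e-04, -5.55645847e+01,  3.44528425e+01,  1.38120318e-02,
       -1.93637147e-04,  6.56552231e-06]), 'tool_pos': array([0.23748913, 0.49579578, 0.2446673 ]), 'orientation': array([[-7.37900333e-04,  4.32033662e-01,  9.01857178e-01],
       [-1.09772421e-03,  9.01856531e-01, -4.32034250e-01],
       [-9.99999125e-01, -1.30878868e-03, -1.91226422e-04]]), 'force': array([0.32300349, 0.27425037, 0.63595364]), 'wrist_torque': array([ 0.02012076, -0.04352772,  0.03505348]), 'finger_gap': 0.08548704332403761} 0.014
scene {'fx': 533.0295522829736, 'fy': 533.0295522829736, 'cx': 322.7778283206413, 'cy': 247.37056702836634, 'k1': -0.14204987772397865, 'rvec': array([ 1.45430096,  2.27910776, -0.72430637]), 'tvec': array([ 0.29803314, -0.37781095,  1.63532991])}
top {'fx': 523.882418648252, 'fy': 523.882418648252, 'cx': 320.0210501127134, 'cy': 238.32614893536066, 'k1': -0.09612595571477707, 'rvec': array([ 2.1857871 , -2.12757883,  0.12525853]), 'tvec': array([-0.03776289,  0.69183759,  1.26050644])}
wrist {'fx': 352.81040101544016, 'fy': 352.81040101544016, 'cx': 319.6625552413934, 'cy': 246.77998186629293, 'k1': 0.002775478731131701, 'hand_eye': array([[ 2.00179579e-04, -2.93826231e-01,  9.55858832e-01,
        -1.29431974e-01],
       [ 9.99999793e-01,  6.43443780e-04, -1.16323423e-05,
         1.30788954e-03],
       [-6.11623533e-04,  9.55858636e-01,  2.93826299e-01,
        -7.54777717e-02],
       [ 0.00000000e+00,  0.00000000e+00,  0.00000000e+00,
         1.00000000e+00]])}
```

View pics/scene0.png

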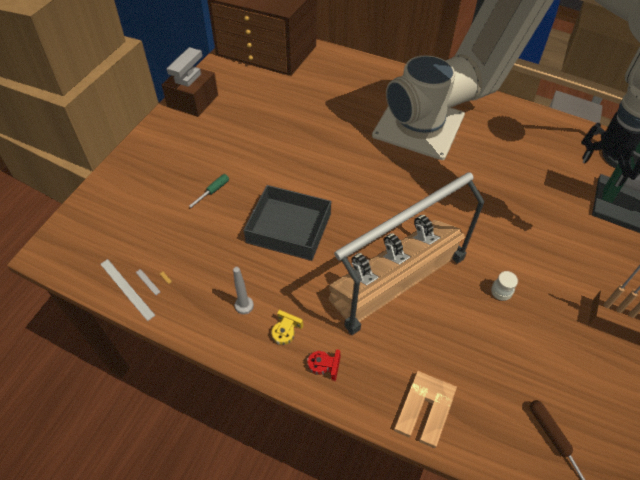

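View pics/top0.png

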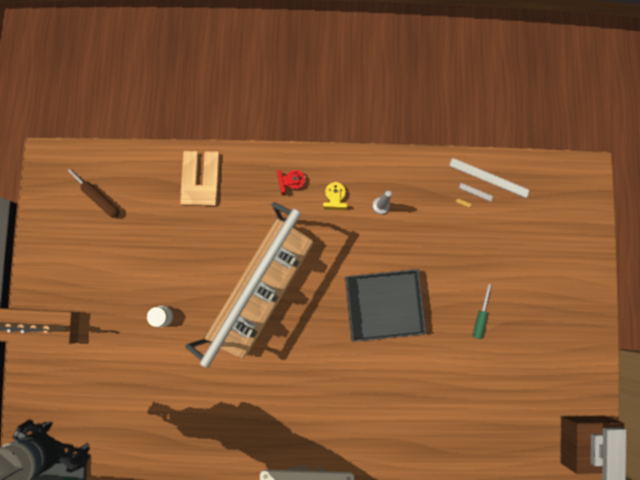

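The scene view shows three seated yokes at about (361,268), (395,248) and (425,228). The tray is at (288,222), the mandrel at (243,305), the jar at (504,286) and the graver at (210,190). The look-alikes are a yellow one at (287,327) and a red one at (325,362), neither of them in the rack. In the top view the yokes are at (287,259), (266,293) and (245,328), so I choose those three. Next is one close crop of both views.

```bash
python3 - <<'E'
import cv2,numpy as np
a=cv2.imread('pics/top0.png')[195:375,180:330];b=cv2.imread('pics/scene0.png')[165:345,325:490]
a=cv2.resize(a,None,fx=3.3,fy=3.3,interpolation=cv2.INTER_CUBIC)[:,:]
b=cv2.resize(b,None,fx=3.3,fy=3.3,interpolation=cv2.INTER_CUBIC)
c=np.hstack([a,b]);c=c[:594,:];print(c.shape)
c=cv2.resize(c,(800,int(594*800/c.shape[1])));print(c.shape)
cv2.imwrite('pics/crop1.png',c)
E
```

```text
(594, 1039, 3)
(457, 800, 3)
```

View pics/crop1.png

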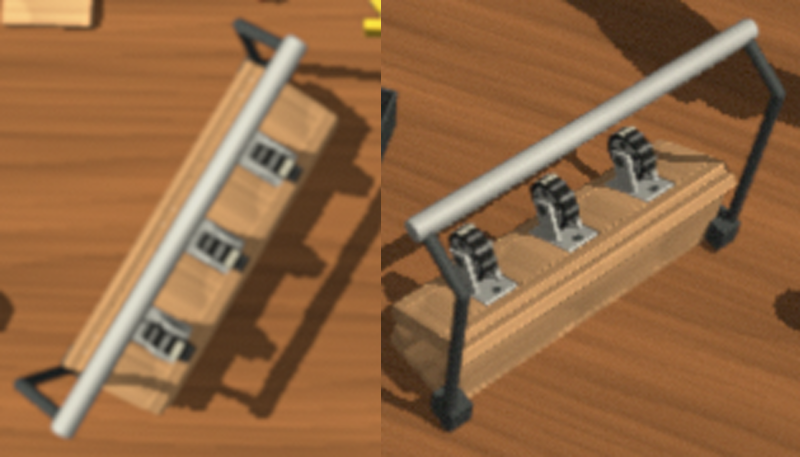

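Top view (left): the bar ends are at crop (292,42) and (63,430), with the wheels at (272,158), (220,245) and (165,335) in grey aluminium yokes. Scene view (right): the bar ends are at (753,28) and (413,228). I'll triangulate the bar and set up the helpers.

```bash
cat >h.py <<'E'
import numpy as np,cv2,pickle
from scipy.spatial.transform import Rotation as R
def und(d,uv):
    uv=np.atleast_2d(np.float64(uv));K=np.array([[d['fx'],0,d['cx']],[0,d['fy'],d['cy']],[0,0,1]])
    return cv2.undistortPoints(uv[:,None],K,np.array([d['k1'],0,0,0.]))[:,0]
def ext(d,s=None): # cam->world R,origin
    if 'rvec' in d:
        r=R.from_rotvec(d['rvec']).as_matrix(); return r.T,-r.T@d['tvec']
    T=np.eye(4);T[:3,:3]=s['orientation'];T[:3,3]=s['tool_pos'];T=T@d['hand_eye'];return T[:3,:3],T[:3,3]
def rays(d,uv,s=None):
    r,o=ext(d,s);n=und(d,uv);v=np.c_[n,np.ones(len(n))]@r.T
    return o,v/np.linalg.norm(v,axis=1)[:,None]
def plane(d,uv,p,n,s=None):
    o,v=rays(d,uv,s);p=np.array(p,float);n=np.array(n,float)
    return o+v*(((p-o)@n)/(v@n))[:,None]
def tri(d1,u1,d2,u2,s1=None,s2=None):
    o1,a=rays(d1,u1,s1);o2,b=rays(d2,u2,s2);out=[]
    for x,y in zip(a,b):
        t=np.linalg.lstsq(np.c_[x,-y],o2-o1,rcond=None)[0];p,q=o1+t[0]*x,o2+t[1]*y
        out.append(np.r_[(p+q)/2,np.linalg.norm(p-q)])
    return np.array(out)
def proj(d,P,s=None):
    r,o=ext(d,s);c=(np.atleast_2d(P)-o)@r;n=c[:,:2]/c[:,2:];q=1+d['k1']*(n**2).sum(1)
    return n*q[:,None]*[d['fx'],d['fy']]+[d['cx'],d['cy']]
E
python3 - <<'E'
from h import *
np.set_printoptions(precision=4,suppress=True)
T=pickle.load(open('pics/top0.pkl','rb'));S=pickle.load(open('pics/scene0.pkl','rb'))
t=lambda p:np.array(p)/2.541+[180,195]
s=lambda p:(np.array(p)-[381,0])/2.541+[325,165]
b=tri(T,t([[292,42],[63,430]]),S,s([[753,28],[413,228]])[::-1]);print(b)
w=tri(T,t([[272,158],[220,245],[165,335]]),S,s([[482,255],[560,208],[638,158]]));print('wheels',w)
u=b[0,:3]-b[1,:3];print(np.linalg.norm(u),np.degrees(np.arctan2(u[1],u[0])))
u=w[0,:3]-w[2,:3];print(np.linalg.norm(u),np.degrees(np.arctan2(u[1],u[0])))
# tray rim corners (z 0.055), top image mask
hsv=cv2.cvtColor(T['pixels'],cv2.COLOR_RGB2HSV);
m=((hsv[...,1]<90)&(hsv[...,2]<90)).astype(np.uint8)*255;m[:, :338]=0;m[:,435:]=0;m[:255]=0;m[350:]=0
c=max(cv2.findContours(m,0,2)[0],key=cv2.contourArea);q=cv2.boxPoints(cv2.minAreaRect(c));print(q)
P=plane(T,q,[0,0,.055],[0,0,1]);print(P,P.mean(0))
print('others',plane(T,[[382,208],[160,316],[481,323],[490,287]],[0,0,0],[0,0,1]))
E
```

```text
[[0.7218 0.0327 0.256  0.0016]
 [0.4007 0.2114 0.2531 0.0073]]
wheels [[0.6354 0.0602 0.1202 0.009 ]
 [0.5551 0.1048 0.1157 0.0078]
 [0.4722 0.1515 0.1186 0.0079]]
0.36753274870910924 -29.086295766363992
0.18703807034503678 -29.23496547117618
[[345.4456 276.4554]
 [419.3069 269.0693]
 [425.7426 333.4257]
 [351.8812 340.8119]]
[[ 0.599  -0.0837  0.055 ]
 [ 0.6216 -0.2645  0.055 ]
 [ 0.4658 -0.2815  0.055 ]
 [ 0.4441 -0.1028  0.055 ]] [ 0.5326 -0.1831  0.055 ]
others [[ 0.781  -0.177   0.    ]
 [ 0.4872  0.3839  0.    ]
 [ 0.4917 -0.4341  0.    ]
 [ 0.5837 -0.4578  0.    ]]
```

The bar and wheels agree: the rack axis is at about -29.2° yaw and the axle mid at about (0.551,0.103,0.119). Next I'll plan the move to a viewing pose on the downhill side, square to the slope.

```bash
cat >>h.py <<'E'
np.set_printoptions(precision=4,suppress=True)
import json,os
def frame():
    f=json.load(open('fr.json')) if os.path.exists('fr.json') else dict(yaw=-29.16,axle=[.552,.1035,.1185])
    a=np.radians(f['yaw']);sy=-np.array([np.cos(a),np.sin(a),0]);h=np.array([-sy[1]*-1,-sy[0],0])
    h=np.cross(sy,[0,0,1]);c,s=np.cos(np.pi/6),.5;z=np.array([0,0,1.])
    sx=c*h+s*z;n=-s*h+c*z;return np.c_[sx,sy,n],np.array(f['axle'])-.042*n
def toslope(p):
    F,O=frame();return (np.array(p)-O)@F*1000
def tow(p):
    F,O=frame();return O+F@(np.array(p)/1000)
def Rgrip():
    F,O=frame();return np.c_[-F[:,2],F[:,1],F[:,0]]
def st(s):
    print('t %.2f slope tcp'%s['t'],toslope(s['tool_pos']),'gap %.4f'%s['finger_gap'],'F slope',s['force']@frame()[0],'rot err to grip',np.degrees(R.from_matrix(s['orientation'].T@Rgrip()).as_rotvec()))
def go(s,p): print('delta tool mm to',p,(s['orientation'].T@(tow(p)-s['tool_pos']))*1000)
E
python3 - <<'E'
from h import *
from bench import manip
s=manip.sense();print(frame());st(s)
p=tow([-50,0,180]);print(p)
print('down-frame delta',s['orientation'].T@(p-s['tool_pos'])*1000)
E
```

```text
(array([[ 0.422 , -0.8733, -0.2436],
       [ 0.7563,  0.4873, -0.4366],
       [ 0.5   , -0.    ,  0.866 ]]), array([0.5622, 0.1218, 0.0821]))
t 0.15 slope tcp [227.1923 465.8088  56.6825] gap 0.0854 F slope [0.4586 0.0735 0.5359] rot err to grip [-84.2852 -24.0859  22.623 ]
[0.4973 0.0054 0.213 ]
down-frame delta [  32.0436 -330.057   446.1572]
```

>>> jog_arm([
  {"dx": -60},
  {"dx": -60},
  {"dx": -60},
  {"dy": -36,"dz": 49},
  {"dy": -36,"dz": 49},
  {"dy": -36,"dz": 49},
  {"dy": -36,"dz": 49},
  {"dy": -36,"dz": 49},
  {"dy": -36,"dz": 49},
  {"dy": -36,"dz": 49},
  {"dy": -36,"dz": 49},
  {"dy": -36,"dz": 49},
])

```text
schema error: expected keys grip, dx, dy, dz, ax, ay, az
```

>>> jog_arm([
  {"ax": -9.4,"ay": -2.7,"az": 2.5,"grip": 1},
  {"ax": -9.4,"ay": -2.7,"az": 2.5,"grip": 1},
  {"ax": -9.4,"ay": -2.7,"az": 2.5,"grip": 1},
  {"ax": -9.4,"ay": -2.7,"az": 2.5,"grip": 1},
  {"ax": -9.4,"ay": -2.7,"az": 2.5,"grip": 1},
  {"ax": -9.4,"ay": -2.7,"az": 2.5,"grip": 1},
  {"ax": -9.4,"ay": -2.7,"az": 2.5,"grip": 1},
  {"ax": -9.4,"ay": -2.7,"az": 2.5,"grip": 1},
  {"ax": -9.4,"ay": -2.7,"az": 2.5,"grip": 1},
  {"grip": 1},
])

```text
schema error: expected keys grip, dx, dy, dz, ax, ay, az
```

```bash
python3 - <<'E'
from h import *
from bench import manip
s=manip.sense();st(s);print(s['tool_pos'],s['q']);go(s,[-50,0,180])
E
```

```text
t 0.15 slope tcp [227.1923 465.8088  56.6825] gap 0.0854 F slope [0.4586 0.0735 0.5359] rot err to grip [-84.2852 -24.0859  22.623 ]
[0.2375 0.4959 0.2448] [55.6597 14.8435  1.2008 76.4138  0.0013 81.2556]
delta tool mm to [-50, 0, 180] [  32.0436 -330.057   446.1572]
```

All keys are required in every row.

>>> jog_arm([
  {"grip": 0,"dx": -60,"dy": 0,"dz": 0,"ax": 0,"ay": 0,"az": 0},
  {"grip": 0,"dx": -60,"dy": 0,"dz": 0,"ax": 0,"ay": 0,"az": 0},
  {"grip": 0,"dx": -60,"dy": 0,"dz": 0,"ax": 0,"ay": 0,"az": 0},
  {"grip": 0.5,"dx": 0,"dy": -36,"dz": 49,"ax": 0,"ay": 0,"az": 0},
  {"grip": 1,"dx": 0,"dy": -36,"dz": 49,"ax": 0,"ay": 0,"az": 0},
  {"grip": 1,"dx": 0,"dy": -36,"dz": 49,"ax": 0,"ay": 0,"az": 0},
  {"grip": 1,"dx": 0,"dy": -36,"dz": 49,"ax": 0,"ay": 0,"az": 0},
  {"grip": 1,"dx": 0,"dy": -36,"dz": 49,"ax": 0,"ay": 0,"az": 0},
  {"grip": 1,"dx": 0,"dy": -36,"dz": 49,"ax": 0,"ay": 0,"az": 0},
  {"grip": 1,"dx": 0,"dy": -36,"dz": 49,"ax": 0,"ay": 0,"az": 0},
  {"grip": 1,"dx": 0,"dy": -36,"dz": 49,"ax": 0,"ay": 0,"az": 0},
  {"grip": 1,"dx": 0,"dy": -36,"dz": 49,"ax": 0,"ay": 0,"az": 0},
])

```text
t: 1.65
tool_pos: [0.4959, 0.0113, 0.4252]
orientation: [[0.0, 0.432, 0.902], [0.0, 0.902, -0.432], [-1.0, 0.0, 0.0]]
force: [0.9, 0.5, 0.4]
finger_gap: 0.0002
```

>>> jog_arm([
  {"grip": 1,"dx": 0,"dy": 0,"dz": 0,"ax": -9.4,"ay": -2.7,"az": 2.5},
  {"grip": 1,"dx": 0,"dy": 0,"dz": 0,"ax": -9.4,"ay": -2.7,"az": 2.5},
  {"grip": 1,"dx": 0,"dy": 0,"dz": 0,"ax": -9.4,"ay": -2.7,"az": 2.5},
  {"grip": 1,"dx": 0,"dy": 0,"dz": 0,"ax": -9.4,"ay": -2.7,"az": 2.5},
  {"grip": 1,"dx": 0,"dy": 0,"dz": 0,"ax": -9.4,"ay": -2.7,"az": 2.5},
  {"grip": 1,"dx": 0,"dy": 0,"dz": 0,"ax": -9.4,"ay": -2.7,"az": 2.5},
  {"grip": 1,"dx": 0,"dy": 0,"dz": 0,"ax": -9.4,"ay": -2.7,"az": 2.5},
  {"grip": 1,"dx": 0,"dy": 0,"dz": 0,"ax": -9.4,"ay": -2.7,"az": 2.5},
  {"grip": 1,"dx": 0,"dy": 0,"dz": 0,"ax": -9.4,"ay": -2.7,"az": 2.5},
  {"grip": 1,"dx": 0,"dy": 0,"dz": 0,"ax": 0,"ay": 0,"az": 0},
])

```text
t: 2.9
tool_pos: [0.4956, 0.0124, 0.4244]
orientation: [[0.245, -0.874, 0.419], [0.437, 0.486, 0.757], [-0.865, -0.003, 0.501]]
force: [0.2, 0.1, -0.7]
finger_gap: -0.0001
```

```bash
python3 - <<'E'
from h import *
from bench import manip
s=manip.sense();st(s);print(s['tool_pos'],s['q']);go(s,[-50,0,180])
E
```

```text
t 2.90 slope tcp [ 60.2831   4.9021 360.4269] gap -0.0001 F slope [-0.1691 -0.1129 -0.695 ] rot err to grip [0.1688 0.0666 0.0809]
[0.4956 0.0124 0.4244] [-25.4121   3.2841   7.3863  91.8421  29.9897 -85.7938]
delta tool mm to [-50, 0, 180] [ 180.3051   -4.322  -110.5063]
```

>>> jog_arm([
  {"grip": 1,"dx": 45,"dy": -1,"dz": -27.5,"ax": 0,"ay": 0,"az": 0},
  {"grip": 1,"dx": 45,"dy": -1,"dz": -27.5,"ax": 0,"ay": 0,"az": 0},
  {"grip": 1,"dx": 45,"dy": -1,"dz": -27.5,"ax": 0,"ay": 0,"az": 0},
  {"grip": 1,"dx": 45,"dy": -1,"dz": -27.5,"ax": 0,"ay": 0,"az": 0},
  {"grip": 1,"dx": 0,"dy": 0,"dz": 0,"ax": 0,"ay": 0,"az": 0},
])

```text
t: 3.52
tool_pos: [0.4958, 0.0074, 0.212]
orientation: [[0.241, -0.874, 0.422], [0.438, 0.486, 0.756], [-0.866, 0.002, 0.5]]
force: [0.5, -0.0, -0.3]
finger_gap: -0.0
```

```bash
python3 - <<'E'
from h import *
from bench import manip,cams
s=manip.sense();st(s);d=cams.read_camera('wrist');pickle.dump((s,d),open('pics/w1.pkl','wb'))
cv2.imwrite('pics/w1.png',d['pixels'][:,:,::-1])
for y in(-95,0,95):print(y,proj(d,[tow([0,y,67]),tow([-30,y-18,10]),tow([-30,y+18,10]),tow([-31.5,y-19.5,10]),tow([-31.5,y+19.5,10])],s))
E
```

```text
t 3.52 slope tcp [-49.619    2.2819 178.6507] gap -0.0000 F slope [ 0.0409 -0.4171 -0.3169] rot err to grip [-0.0139  0.0111 -0.1491]
-95 [[188.9302 309.3381]
 [187.5731 248.6775]
 [228.4433 248.6727]
 [185.6807 247.0517]
 [230.0196 247.0474]]
0 [[315.202  309.2485]
 [295.3359 248.6653]
 [336.112  248.6609]
 [293.6006 247.0413]
 [337.8372 247.037 ]]
95 [[441.2464 309.2033]
 [402.9023 248.654 ]
 [443.6475 248.65  ]
 [401.3209 247.031 ]
 [445.524  247.0268]]
```

View pics/w1.png

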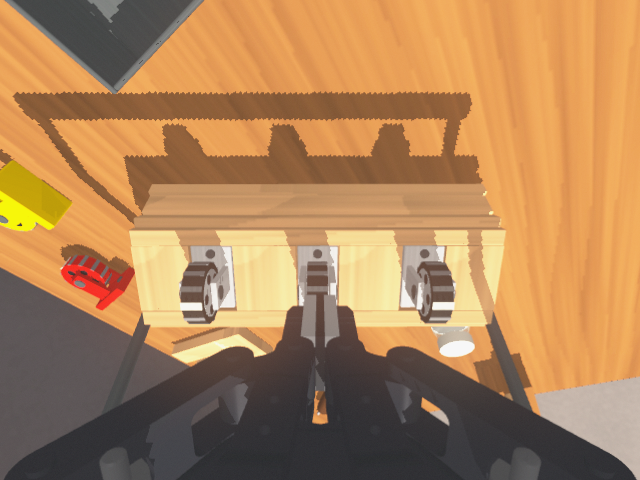

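The wrist picture shows the three grey yokes seated, with base strips at around (212,275), (318,275) and (424,275). The red and yellow look-alikes sit off the rack at (95,275) and (30,195), and the jar is at (455,340). I'll refine the fit from the base edges.

```bash
python3 - <<'E'
from h import *
s,d=pickle.load(open('pics/w1.pkl','rb'))
hsv=cv2.cvtColor(d['pixels'],cv2.COLOR_RGB2HSV);m=(hsv[...,1]<50)
for r in (250,254,258):
    x=np.where(m[r,170:470])[0]+170;g=np.split(x,np.where(np.diff(x)>15)[0]+1);print(r,[(k[0],k[-1]) for k in g])
for c in (205,215,225,310,325,410,420,435):
    y=np.where(m[235:262,c])[0]+235;print(c,y[:1])
F,O=frame()
for r in (250,254,258):
    x=np.where(m[r,170:470])[0]+170;g=np.split(x,np.where(np.diff(x)>15)[0]+1)
    for k in g:
        if k[-1]-k[0]>25: print(toslope(plane(d,[[k[0]-.5,r],[k[-1]+.5,r]],tow([0,0,10]),F[:,2],s)))
E
```

```text
250 [(np.int64(191), np.int64(231)), (np.int64(298), np.int64(337)), (np.int64(404), np.int64(443))]
254 [(np.int64(191), np.int64(231)), (np.int64(298), np.int64(337)), (np.int64(403), np.int64(443))]
258 [(np.int64(192), np.int64(232)), (np.int64(298), np.int64(336)), (np.int64(403), np.int64(442))]
205 [246]
215 [246]
225 [246]
310 [246]
325 [246]
410 [246]
420 [246]
435 [246]
[[ -28.7764 -110.5537   10.    ]
 [ -28.7715  -74.3951   10.    ]]
[[-28.7639 -16.1119  10.    ]
 [-28.7595  19.245   10.    ]]
[[-28.7529  77.6158  10.    ]
 [-28.7491 112.9992  10.    ]]
[[ -25.0595 -110.9499   10.    ]
 [ -25.0527  -74.665    10.    ]]
[[-25.0427 -16.1781  10.    ]
 [-25.0373  19.3024  10.    ]]
[[-25.0296  76.9899  10.    ]
 [-25.0254 113.3849  10.    ]]
[[ -21.3162 -110.4611   10.    ]
 [ -21.3076  -74.0482   10.    ]]
[[-21.2955 -16.2448  10.    ]
 [-21.2892  18.4699  10.    ]]
[[-21.2801  77.2504  10.    ]
 [-21.2756 112.8824  10.    ]]
```

```bash
python3 - <<'E'
from h import *
F,O=frame();p=tow([-2,1.4,-2.5])+.042*F[:,2];json.dump(dict(yaw=-29.16,axle=list(p)),open('fr.json','w'));print(p)
from bench import manip
s=manip.sense();st(s);go(s,[9,0,92])
E
```

```text
[0.5505 0.1038 0.1153]
t 3.58 slope tcp [-46.0976  -0.5945 183.3205] gap 0.0000 F slope [0.7446 0.0767 0.3466] rot err to grip [0.1598 0.0646 0.057 ]
delta tool mm to [9, 0, 92] [91.382   0.5318 54.9962]
```

>>> jog_arm([
  {"grip": 1,"dx": 0,"dy": 0,"dz": 55,"ax": 0,"ay": 0,"az": 0},
  {"grip": 1,"dx": 42,"dy": 0,"dz": 0,"ax": 0,"ay": 0,"az": 0},
  {"grip": 1,"dx": 42,"dy": 0,"dz": 0,"ax": 0,"ay": 0,"az": 0},
  {"grip": 1,"dx": 4,"dy": 0,"dz": 0,"ax": 0,"ay": 0,"az": 0},
  {"grip": 1,"dx": 0,"dy": 0,"dz": 0,"ax": 0,"ay": 0,"az": 0},
])

```text
t: 4.2
tool_pos: [0.543, 0.0865, 0.1681]
orientation: [[0.248, -0.875, 0.415], [0.436, 0.484, 0.759], [-0.865, -0.007, 0.502]]
force: [0.2, -0.4, 0.3]
finger_gap: -0.0001
```

```bash
python3 - <<'E'
from h import *
from bench import manip,cams
for i in range(3):
    s=manip.sense();st(s);d=cams.read_camera('wrist')
pickle.dump((s,d),open('pics/w2.pkl','wb'));cv2.imwrite('pics/w2.png',d['pixels'][160:480,160:480,::-1])
E
```

```text
t 4.20 slope tcp [10.1409 -1.8276 97.1259] gap -0.0001 F slope [-0.0709 -0.3875  0.4133] rot err to grip [0.4163 0.1375 0.2505]
t 4.25 slope tcp [ 9.9529 -2.0478 97.323 ] gap 0.0001 F slope [-0.0789  0.2022 -0.9555] rot err to grip [0.4117 0.1433 0.2883]
t 4.30 slope tcp [ 9.7069 -2.0479 97.2702] gap 0.0000 F slope [ 0.6876 -0.5009  0.0416] rot err to grip [0.3976 0.1424 0.2979]
```

View pics/w2.png

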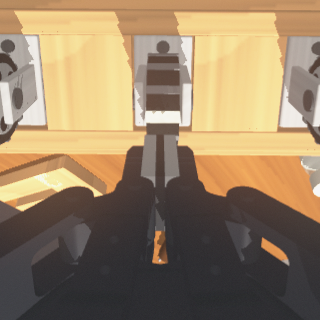

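Centred on the middle wheel, with the finger at crop (160,140) and the wheel at (163,95). Descending to touch.

>>> jog_arm([
  {"grip": 1,"dx": 5,"dy": 1.5,"dz": 0,"ax": 0,"ay": 0,"az": 0},
  {"grip": 1,"dx": 5,"dy": 0,"dz": 0,"ax": 0,"ay": 0,"az": 0},
  {"grip": 1,"dx": 2,"dy": 0,"dz": 0,"ax": 0,"ay": 0,"az": 0},
  {"grip": 1,"dx": 0,"dy": 0,"dz": 0,"ax": 0,"ay": 0,"az": 0},
])

```text
t: 4.85
tool_pos: [0.5435, 0.0927, 0.1552]
orientation: [[0.246, -0.875, 0.416], [0.437, 0.483, 0.759], [-0.865, -0.005, 0.501]]
force: [0.4, 0.2, 0.6]
finger_gap: -0.0001
```

>>> jog_arm([
  {"grip": 1,"dx": 1,"dy": 0,"dz": 0,"ax": 0,"ay": 0,"az": 0},
  {"grip": 1,"dx": 0,"dy": 0,"dz": 0,"ax": 0,"ay": 0,"az": 0},
])

```text
t: 5.1
tool_pos: [0.544, 0.0931, 0.1547]
orientation: [[0.246, -0.875, 0.416], [0.437, 0.483, 0.759], [-0.865, -0.005, 0.502]]
force: [-1.1, -0.3, -0.1]
finger_gap: -0.0
```

>>> jog_arm([
  {"grip": 1,"dx": 1,"dy": 0,"dz": 0,"ax": 0,"ay": 0,"az": 0},
  {"grip": 1,"dx": 0,"dy": 0,"dz": 0,"ax": 0,"ay": 0,"az": 0},
])

```text
t: 5.35
tool_pos: [0.5444, 0.0936, 0.1545]
orientation: [[0.247, -0.875, 0.415], [0.437, 0.483, 0.758], [-0.865, -0.006, 0.502]]
force: [-3.0, -1.6, 7.2]
finger_gap: 0.0003
```

About 7.6 N of press. Now the brisk downhill stroke, then a burst of pictures.

>>> jog_arm([
  {"grip": 1,"dx": 0,"dy": 0,"dz": -30,"ax": 0,"ay": 0,"az": 0},
  {"grip": 1,"dx": 0,"dy": 0,"dz": -30,"ax": 0,"ay": 0,"az": 0},
  {"grip": 1,"dx": 0,"dy": 0,"dz": -8,"ax": 0,"ay": 0,"az": 0},
])

```text
t: 5.72
tool_pos: [0.5152, 0.0412, 0.1189]
orientation: [[0.246, -0.875, 0.418], [0.437, 0.485, 0.758], [-0.865, -0.004, 0.501]]
force: [0.2, 0.1, 0.7]
finger_gap: -0.0003
```

```bash
cat >burst.py <<'E'
import sys
from h import *
from bench import manip,cams
y=float(sys.argv[1]);n=int(sys.argv[2]);ims=[]
for i in range(n):
    s=manip.sense();d=cams.read_camera('wrist');ims.append((s,d))
pickle.dump(ims,open(f'pics/b{sys.argv[3]}.pkl','wb'))
st(ims[0][0]);st(ims[-1][0])
d,s=ims[-1][1],ims[-1][0]
c=proj(d,[tow([-10,y,55])],s)[0];print('centre',c)
u,v=map(int,c);rows=[]
g=[cv2.cvtColor(d['pixels'],cv2.COLOR_RGB2GRAY)[max(v-45,0):v+45,u-35:u+35].astype(float) for s,d in ims]
for a,b in zip(g,g[1:]): print('diff %.2f'%np.abs(a-b).mean(),end=' ')
k=[0,1,2,4,n//2,n-3,n-2,n-1]
cv2.imwrite(f'pics/b{sys.argv[3]}.png',np.hstack([cv2.resize(ims[i][1]['pixels'][max(v-45,0):v+45,u-25:u+25,::-1],None,fx=2,fy=2) for i in k]))
E
python3 burst.py 0 14 mid
```

```text
t 5.72 slope tcp [-60.4572   0.3545  81.0329] gap -0.0003 F slope [ 0.5257 -0.1213  0.4994] rot err to grip [0.2518 0.0807 0.1018]
t 6.38 slope tcp [-59.0586   0.2403  81.1476] gap 0.0000 F slope [-0.0017 -0.9188  0.3747] rot err to grip [0.3825 0.1    0.1265]
centre [317.1269 384.0146]
diff 3.45 diff 2.55 diff 2.70 diff 3.20 diff 4.64 diff 4.61 diff 7.65 diff 8.41 diff 5.75 diff 4.03 diff 5.12 diff 4.92 diff 5.00
```

View pics/bmid.png

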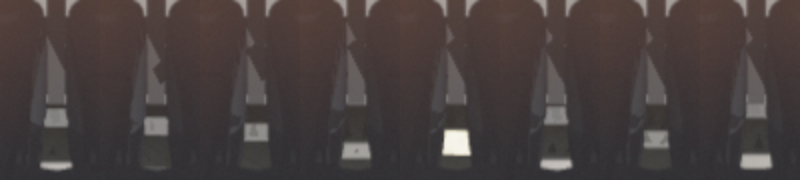

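The bars and the white mark keep shifting from frame to frame through 0.65 s with the arm still, so the middle wheel coasts and is sound. Next is the wheel at y=+95.

>>> jog_arm([
  {"grip": 1,"dx": -16,"dy": 0,"dz": 0,"ax": 0,"ay": 0,"az": 0},
  {"grip": 1,"dx": 0,"dy": 47.5,"dz": 0,"ax": 0,"ay": 0,"az": 0},
  {"grip": 1,"dx": 0,"dy": 47.5,"dz": 0,"ax": -0.3,"ay": 0,"az": 0},
  {"grip": 1,"dx": 0,"dy": 0,"dz": 35,"ax": 0,"ay": 0,"az": 0},
  {"grip": 1,"dx": 0,"dy": 0,"dz": 34,"ax": 0,"ay": 0,"az": 0},
  {"grip": 1,"dx": 6,"dy": 0,"dz": 0,"ax": 0,"ay": 0,"az": 0},
  {"grip": 1,"dx": 5,"dy": 0,"dz": 0,"ax": 0,"ay": 0,"az": 0},
  {"grip": 1,"dx": 0,"dy": 0,"dz": 0,"ax": 0,"ay": 0,"az": 0},
])

```text
t: 7.42
tool_pos: [0.4592, 0.1379, 0.1569]
orientation: [[0.245, -0.877, 0.413], [0.437, 0.48, 0.761], [-0.866, -0.006, 0.501]]
force: [0.1, -0.2, 0.3]
finger_gap: 0.0001
```

```bash
python3 - <<'E'
from h import *
from bench import manip
s=manip.sense();st(s);print(toslope([.5444,.0936,.1545]));go(s,[8.5,95,82])
E
```

```text
t 7.42 slope tcp [ 8.0776 96.4401 85.3893] gap 0.0001 F slope [ 0.0412 -0.1429  0.2741] rot err to grip [0.5841 0.0487 0.0415]
[ 9.306   0.413  81.8511]
delta tool mm to [8.5, 95, 82] [ 3.3906 -1.4419  0.4049]
```

>>> jog_arm([
  {"grip": 1,"dx": 2.5,"dy": -1,"dz": 0.5,"ax": 0.4,"ay": 0,"az": 0},
  {"grip": 1,"dx": 0,"dy": 0,"dz": 0,"ax": 0,"ay": 0,"az": 0},
])

```text
t: 7.68
tool_pos: [0.4616, 0.1389, 0.1559]
orientation: [[0.246, -0.874, 0.418], [0.437, 0.485, 0.757], [-0.865, -0.004, 0.501]]
force: [0.3, -0.1, -0.2]
finger_gap: -0.0005
```

>>> jog_arm([
  {"grip": 1,"dx": 1,"dy": 0,"dz": 0,"ax": 0,"ay": 0,"az": 0},
  {"grip": 1,"dx": 0,"dy": 0,"dz": 0,"ax": 0,"ay": 0,"az": 0},
])

```text
t: 7.92
tool_pos: [0.4618, 0.1396, 0.1553]
orientation: [[0.246, -0.875, 0.418], [0.437, 0.485, 0.758], [-0.865, -0.004, 0.501]]
force: [-0.2, -0.2, -0.2]
finger_gap: -0.0001
```

>>> jog_arm([
  {"grip": 1,"dx": 1,"dy": 0,"dz": 0,"ax": 0,"ay": 0,"az": 0},
  {"grip": 1,"dx": 0,"dy": 0,"dz": 0,"ax": 0,"ay": 0,"az": 0},
])

```text
t: 8.18
tool_pos: [0.4623, 0.1402, 0.1549]
orientation: [[0.247, -0.875, 0.417], [0.437, 0.485, 0.758], [-0.865, -0.005, 0.502]]
force: [-1.2, -0.3, 4.8]
finger_gap: -0.0003
```

>>> jog_arm([
  {"grip": 1,"dx": 0.3,"dy": 0,"dz": -30,"ax": 0,"ay": 0,"az": 0},
  {"grip": 1,"dx": 0,"dy": 0,"dz": -30,"ax": 0,"ay": 0,"az": 0},
  {"grip": 1,"dx": 0,"dy": 0,"dz": -8,"ax": 0,"ay": 0,"az": 0},
])

```text
t: 8.55
tool_pos: [0.4331, 0.088, 0.1195]
orientation: [[0.246, -0.874, 0.419], [0.437, 0.486, 0.757], [-0.865, -0.003, 0.501]]
force: [0.3, 0.3, 0.0]
finger_gap: 0.0001
```

```bash
python3 burst.py 95 14 p95
```

```text
t 8.55 slope tcp [-59.38    94.8484  81.0717] gap 0.0001 F slope [ 0.3413 -0.1019 -0.1608] rot err to grip [0.1523 0.0825 0.1119]
t 9.20 slope tcp [-58.1774  94.7136  81.1509] gap 0.0001 F slope [ 0.1246  0.4472 -0.0297] rot err to grip [0.2828 0.1007 0.1284]
centre [318.3061 382.5944]
diff 1.53 diff 1.92 diff 1.77 diff 1.48 diff 4.35 diff 5.09 diff 2.92 diff 2.38 diff 2.40 diff 2.89 diff 2.56 diff 2.35 diff 2.14
```

View pics/bp95.png

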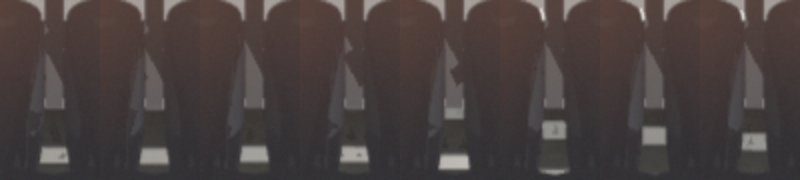

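The bars are still creeping in the last frames (rows 128→134→141), so this wheel is sound too. Now y=-95.

>>> jog_arm([
  {"grip": 1,"dx": -16,"dy": 0,"dz": 0,"ax": 0,"ay": 0,"az": 0},
  {"grip": 1,"dx": 0,"dy": -47.5,"dz": 0,"ax": 0,"ay": 0,"az": 0},
  {"grip": 1,"dx": 0,"dy": -47.5,"dz": 0,"ax": 0,"ay": 0,"az": 0},
  {"grip": 1,"dx": 0,"dy": -47.5,"dz": 0,"ax": 0,"ay": 0,"az": 0},
  {"grip": 1,"dx": 0,"dy": -47.5,"dz": 0,"ax": 0.3,"ay": 0,"az": 0},
  {"grip": 1,"dx": 0,"dy": 0,"dz": 34,"ax": 0,"ay": 0,"az": 0},
  {"grip": 1,"dx": 0,"dy": 0,"dz": 34,"ax": 0,"ay": 0,"az": 0},
  {"grip": 1,"dx": 6,"dy": 0,"dz": 0,"ax": 0,"ay": 0,"az": 0},
  {"grip": 1,"dx": 5,"dy": 0,"dz": 0,"ax": 0,"ay": 0,"az": 0},
  {"grip": 1,"dx": 0,"dy": 0,"dz": 0,"ax": 0,"ay": 0,"az": 0},
])

```text
t: 10.5
tool_pos: [0.6266, 0.0454, 0.1581]
orientation: [[0.245, -0.872, 0.424], [0.437, 0.489, 0.755], [-0.865, 0.0, 0.501]]
force: [0.4, 0.8, 0.6]
finger_gap: -0.0003
```

```bash
python3 - <<'E'
from h import *
from bench import manip
s=manip.sense();st(s);go(s,[8.5,-94.5,83])
E
```

```text
t 10.50 slope tcp [  9.3606 -94.8325  85.9555] gap -0.0003 F slope [1.0918 0.0691 0.1088] rot err to grip [-0.1182  0.0602  0.041 ]
delta tool mm to [8.5, -94.5, 83] [ 2.9543  0.3328 -0.8644]
```

>>> jog_arm([
  {"grip": 1,"dx": 3,"dy": 0,"dz": -0.5,"ax": 0,"ay": 0,"az": 0},
  {"grip": 1,"dx": 0,"dy": 0,"dz": 0,"ax": 0,"ay": 0,"az": 0},
])

```text
t: 10.75
tool_pos: [0.6277, 0.0463, 0.1561]
orientation: [[0.246, -0.872, 0.423], [0.437, 0.489, 0.755], [-0.865, -0.001, 0.501]]
force: [0.1, -0.5, -0.8]
finger_gap: -0.0
```

>>> jog_arm([
  {"grip": 1,"dx": 1,"dy": 0,"dz": 0,"ax": 0,"ay": 0,"az": 0},
  {"grip": 1,"dx": 0,"dy": 0,"dz": 0,"ax": 0,"ay": 0,"az": 0},
])

```text
t: 11.0
tool_pos: [0.6281, 0.047, 0.1556]
orientation: [[0.246, -0.872, 0.422], [0.437, 0.489, 0.755], [-0.865, -0.002, 0.502]]
force: [-0.0, -0.0, 0.1]
finger_gap: 0.0003
```

>>> jog_arm([
  {"grip": 1,"dx": 1,"dy": 0,"dz": 0,"ax": 0,"ay": 0,"az": 0},
  {"grip": 1,"dx": 0,"dy": 0,"dz": 0,"ax": 0,"ay": 0,"az": 0},
])

```text
t: 11.25
tool_pos: [0.6285, 0.0475, 0.155]
orientation: [[0.247, -0.872, 0.422], [0.437, 0.489, 0.755], [-0.865, -0.002, 0.502]]
force: [-1.6, -0.6, 2.1]
finger_gap: -0.0001
```

>>> jog_arm([
  {"grip": 1,"dx": 0.6,"dy": 0,"dz": 0,"ax": 0,"ay": 0,"az": 0},
  {"grip": 1,"dx": 0,"dy": 0,"dz": 0,"ax": 0,"ay": 0,"az": 0},
])

```text
t: 11.5
tool_pos: [0.6287, 0.0478, 0.1549]
orientation: [[0.247, -0.872, 0.422], [0.437, 0.489, 0.755], [-0.865, -0.003, 0.502]]
force: [-2.5, -1.3, 7.1]
finger_gap: -0.0001
```

>>> jog_arm([
  {"grip": 1,"dx": 0,"dy": 0,"dz": -30,"ax": 0,"ay": 0,"az": 0},
  {"grip": 1,"dx": 0,"dy": 0,"dz": -30,"ax": 0,"ay": 0,"az": 0},
  {"grip": 1,"dx": 0,"dy": 0,"dz": -8,"ax": 0,"ay": 0,"az": 0},
])

```text
t: 11.88
tool_pos: [0.5991, -0.0043, 0.1192]
orientation: [[0.245, -0.872, 0.424], [0.437, 0.49, 0.754], [-0.865, 0.0, 0.501]]
force: [0.5, 0.1, 0.7]
finger_gap: 0.0002
```

```bash
python3 burst.py -95 14 m95
```

```text
t 11.88 slope tcp [-59.3561 -95.0529  80.6897] gap 0.0002 F slope [ 0.6344 -0.3474  0.4747] rot err to grip [-0.1495  0.0783  0.0813]
t 12.53 slope tcp [-57.7406 -95.2811  80.9798] gap -0.0001 F slope [-0.0586  0.4516  0.2331] rot err to grip [-0.0166  0.1018  0.1278]
centre [318.7619 382.1071]
diff 1.37 diff 2.45 diff 2.16 diff 1.82 diff 1.32 diff 1.20 diff 1.21 diff 1.26 diff 1.27 diff 1.34 diff 1.28 diff 1.20 diff 1.19
```

View pics/bm95.png

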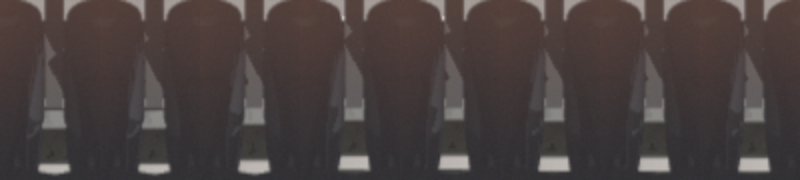

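The differences fall to the noise floor (1.2) after 0.25 s, where the earlier wheels stayed above 2 throughout, so the y=-95 wheel stopped dead and binds. To check it turned at least 30°, I'll go back to the first viewing pose and compare.

>>> jog_arm([
  {"grip": 1,"dx": -50,"dy": 32,"dz": 5,"ax": 0,"ay": 0,"az": 0},
  {"grip": 1,"dx": -50,"dy": 32,"dz": 5,"ax": 0,"ay": 0,"az": 0},
  {"grip": 0.5,"dx": 0,"dy": 32,"dz": 0,"ax": 0,"ay": 0,"az": 0},
  {"grip": 0,"dx": 0,"dy": 0,"dz": 0,"ax": 0,"ay": 0,"az": 0},
])

```text
t: 13.08
tool_pos: [0.4943, 0.0079, 0.2123]
orientation: [[0.247, -0.872, 0.422], [0.436, 0.489, 0.755], [-0.865, -0.003, 0.502]]
force: [-0.5, 0.4, 0.2]
finger_gap: 0.0358
```

```bash
python3 - <<'E'
from h import *
from bench import manip,cams
s=manip.sense();st(s);d=cams.read_camera('wrist');pickle.dump((s,d),open('pics/w3.pkl','wb'))
s0,d0=pickle.load(open('pics/w1.pkl','rb'))
def crop(d): return np.hstack([cv2.resize(np.ascontiguousarray(d['pixels'][235:335,a:a+66,::-1]),None,fx=4,fy=4,interpolation=2) for a in(170,285,402)])
v=np.vstack([crop(d0),crop(d)]);cv2.imwrite('pics/cmp.png',cv2.resize(v,None,fx=.7,fy=.7))
E
```

```text
t 13.07 slope tcp [-47.7327   2.3956 181.5612] gap 0.0358 F slope [0.2314 0.6525 0.1326] rot err to grip [-0.0064  0.1036  0.192 ]
```

View pics/cmp.png

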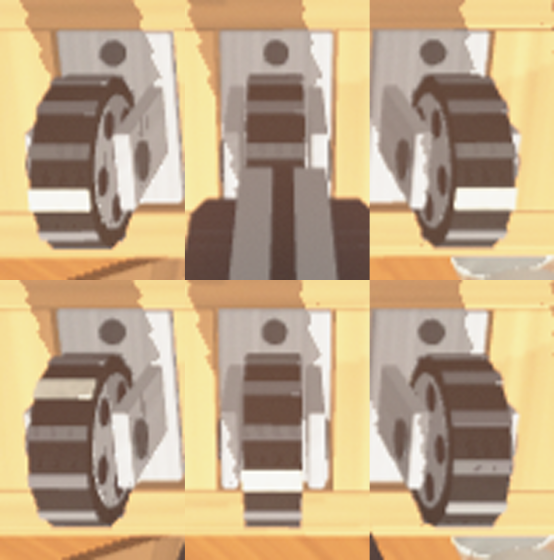

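The left wheel's (y=-95) white bar went from crop row 200 to row 108 on a wheel about 170 px across, which is roughly 65°. The right wheel's white bar has rotated out of view. All three are tested. Moving over the binding yoke with the jaws part open.

>>> jog_arm([
  {"grip": 0.35,"dx": 10,"dy": -48.5,"dz": 20,"ax": 0,"ay": 0,"az": 0},
  {"grip": 0.35,"dx": 10,"dy": -48.5,"dz": 27,"ax": 0,"ay": 0,"az": 0},
  {"grip": 0.35,"dx": 35,"dy": 0,"dz": 0,"ax": 0,"ay": 0,"az": 0},
  {"grip": 0.35,"dx": 0,"dy": 0,"dz": 0,"ax": 0,"ay": 0,"az": 0},
  {"grip": 0.35,"dx": 0,"dy": 0,"dz": 0,"ax": 0,"ay": 0,"az": 0},
])

```text
t: 13.75
tool_pos: [0.6138, 0.0192, 0.1877]
orientation: [[0.246, -0.873, 0.422], [0.437, 0.489, 0.755], [-0.865, -0.001, 0.501]]
force: [0.1, 0.4, 0.1]
finger_gap: 0.0555
```

```bash
python3 - <<'E'
from h import *
from bench import manip,cams
s=manip.sense();st(s);go(s,[0,-95,33]);d=cams.read_camera('wrist')
cv2.imwrite('pics/w4.png',d['pixels'][150:480,160:480,::-1])
E
```

```text
t 13.75 slope tcp [ -1.1368 -96.4513 126.1789] gap 0.0555 F slope [ 0.3914  0.1268 -0.0866] rot err to grip [-0.0415  0.0947  0.0923]
delta tool mm to [0, -95, 33] [93.1782  1.6022  0.9817]
```

View pics/w4.png

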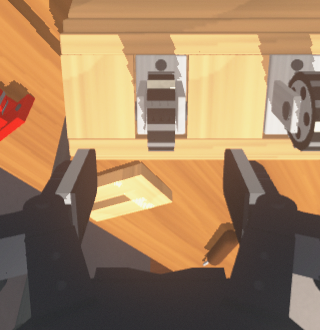

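The jaws straddle the wheel evenly, with fingers at crop columns 95 and 225 and the wheel at 161. Descending and gripping.

>>> jog_arm([
  {"grip": 0.35,"dx": 30,"dy": 1,"dz": 1,"ax": 0,"ay": 0,"az": 0},
  {"grip": 0.35,"dx": 30,"dy": 0,"dz": 0,"ax": 0,"ay": 0,"az": 0},
  {"grip": 0.35,"dx": 20,"dy": 0,"dz": 0,"ax": 0,"ay": 0,"az": 0},
  {"grip": 0.35,"dx": 6,"dy": 0,"dz": 0,"ax": 0,"ay": 0,"az": 0},
  {"grip": 0.35,"dx": 3,"dy": 0,"dz": 0,"ax": 0,"ay": 0,"az": 0},
  {"grip": 0.35,"dx": 0,"dy": 0,"dz": 0,"ax": 0,"ay": 0,"az": 0},
])

```text
t: 14.55
tool_pos: [0.6354, 0.059, 0.112]
orientation: [[0.247, -0.872, 0.422], [0.436, 0.489, 0.755], [-0.865, -0.003, 0.502]]
force: [-0.2, -0.9, -0.0]
finger_gap: 0.0556
```

>>> jog_arm([
  {"grip": 0.8,"dx": 0,"dy": 0,"dz": 0,"ax": 0,"ay": 0,"az": 0},
  {"grip": 1,"dx": 0,"dy": 0,"dz": 0,"ax": 0,"ay": 0,"az": 0},
  {"grip": 1,"dx": 0,"dy": 0,"dz": 0,"ax": 0,"ay": 0,"az": 0},
  {"grip": 1,"dx": 0,"dy": 0,"dz": 0,"ax": 0,"ay": 0,"az": 0},
], grip_force=40)

```text
t: 15.05
tool_pos: [0.6354, 0.0591, 0.1119]
orientation: [[0.247, -0.872, 0.422], [0.436, 0.489, 0.755], [-0.865, -0.003, 0.502]]
force: [-2.5, -3.7, 6.6]
finger_gap: 0.0293
```

```bash
python3 - <<'E'
from h import *
from bench import manip
s=manip.sense();st(s)
E
```

```text
t 15.05 slope tcp [  0.2591 -95.8848  37.8268] gap 0.0293 F slope [-0.5515  0.404   7.9633] rot err to grip [-0.0313  0.1091  0.1971]
```

The grip reads 29.3 mm on the 30 mm cheeks. Lifting square to the slope, then backing off downhill.

>>> jog_arm([
  {"grip": 1,"dx": -15,"dy": 0,"dz": 0,"ax": 0,"ay": 0,"az": 0},
  {"grip": 1,"dx": -40,"dy": 0,"dz": 0,"ax": 0,"ay": 0,"az": 0},
  {"grip": 1,"dx": -40,"dy": 0,"dz": 0,"ax": 0,"ay": 0,"az": 0},
  {"grip": 1,"dx": -15,"dy": 0,"dz": -40,"ax": 0,"ay": 0,"az": 0},
  {"grip": 1,"dx": -15,"dy": 0,"dz": -40,"ax": 0,"ay": 0,"az": 0},
  {"grip": 1,"dx": 0,"dy": 0,"dz": 0,"ax": 0,"ay": 10,"az": 0},
  {"grip": 1,"dx": 0,"dy": 0,"dz": 0,"ax": 0,"ay": 10,"az": 0},
  {"grip": 1,"dx": 0,"dy": 0,"dz": 0,"ax": 0,"ay": 10,"az": 0},
  {"grip": 1,"dx": 0,"dy": 0,"dz": 0,"ax": 0,"ay": 0,"az": 0},
])

```text
t: 16.18
tool_pos: [0.571, -0.0539, 0.1793]
orientation: [[0.002, -0.874, 0.486], [0.001, 0.486, 0.874], [-1.0, -0.001, 0.001]]
force: [0.5, 0.6, -3.1]
finger_gap: 0.0295
```

```bash
python3 - <<'E'
from h import *
from bench import manip,cams
s=manip.sense();st(s);print(s['tool_pos'],s['orientation'])
print(s['orientation'].T@(np.array([.533,-.183,.11])-s['tool_pos'])*1000)
d=cams.read_camera('wrist');cv2.imwrite('pics/w5.png',d['pixels'][:,:,::-1])
E
```

```text
t 16.18 slope tcp [-78.5814 -94.7037 161.2574] gap 0.0295 F slope [-0.9345 -0.1311 -3.0437] rot err to grip [  0.1192 -29.9279   0.0411]
[ 0.571  -0.0539  0.1793] [[ 0.0017 -0.8741  0.4857]
 [ 0.0005  0.4857  0.8741]
 [-1.     -0.0012  0.0013]]
[  69.1948  -29.3803 -131.4237]
```

View pics/w5.png

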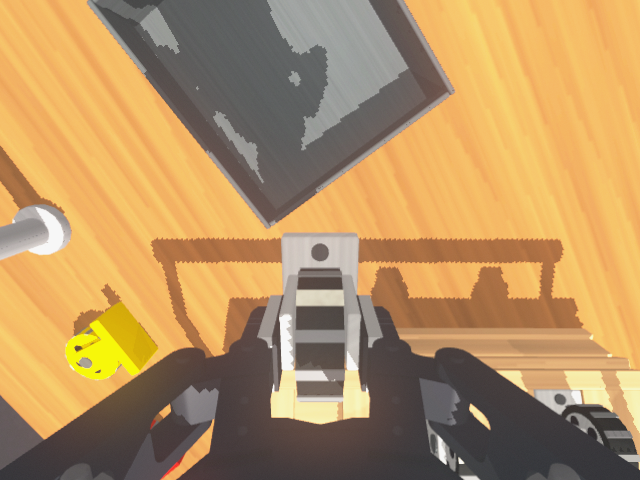

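The binding yoke is held upright at (320,330) with the tray ahead at (270,100). Moving over the tray and lowering.

>>> jog_arm([
  {"grip": 1,"dx": 0,"dy": -10,"dz": -44,"ax": 0,"ay": 0,"az": 0},
  {"grip": 1,"dx": 0,"dy": -10,"dz": -44,"ax": 0,"ay": 0,"az": 0},
  {"grip": 1,"dx": 0,"dy": -9,"dz": -43,"ax": 0,"ay": 0,"az": 0},
  {"grip": 1,"dx": 40,"dy": 0,"dz": 0,"ax": 0,"ay": 0,"az": 0},
  {"grip": 1,"dx": 40,"dy": 0,"dz": 0,"ax": 0,"ay": 0,"az": 0},
  {"grip": 1,"dx": 30,"dy": 0,"dz": 0,"ax": 0,"ay": 0,"az": 0},
  {"grip": 1,"dx": 12,"dy": 0,"dz": 0,"ax": 0,"ay": 0,"az": 0},
  {"grip": 1,"dx": 6,"dy": 0,"dz": 0,"ax": 0,"ay": 0,"az": 0},
  {"grip": 1,"dx": 0,"dy": 0,"dz": 0,"ax": 0,"ay": 0,"az": 0},
])

```text
t: 17.35
tool_pos: [0.5324, -0.1842, 0.0516]
orientation: [[0.003, -0.872, 0.489], [0.001, 0.489, 0.872], [-1.0, -0.002, 0.002]]
force: [0.2, -0.9, -3.1]
finger_gap: 0.0293
```

>>> jog_arm([
  {"grip": 1,"dx": 2,"dy": 0,"dz": 0,"ax": 0,"ay": 0,"az": 0},
  {"grip": 1,"dx": 0,"dy": 0,"dz": 0,"ax": 0,"ay": 0,"az": 0},
])

```text
t: 17.6
tool_pos: [0.5325, -0.1839, 0.0495]
orientation: [[0.003, -0.873, 0.488], [0.0, 0.488, 0.873], [-1.0, -0.003, 0.002]]
force: [-0.8, 0.5, -3.6]
finger_gap: 0.0294
```

>>> jog_arm([
  {"grip": 1,"dx": 2,"dy": 0,"dz": 0,"ax": 0,"ay": 0,"az": 0},
  {"grip": 1,"dx": 2,"dy": 0,"dz": 0,"ax": 0,"ay": 0,"az": 0},
  {"grip": 1,"dx": 0,"dy": 0,"dz": 0,"ax": 0,"ay": 0,"az": 0},
])

```text
t: 17.98
tool_pos: [0.5321, -0.1838, 0.0448]
orientation: [[0.002, -0.872, 0.489], [0.001, 0.489, 0.872], [-1.0, -0.001, 0.002]]
force: [0.1, 0.2, -3.6]
finger_gap: 0.0296
```

>>> jog_arm([
  {"grip": 1,"dx": 1,"dy": 0,"dz": 0,"ax": 0,"ay": 0,"az": 0},
  {"grip": 1,"dx": 0,"dy": 0,"dz": 0,"ax": 0,"ay": 0,"az": 0},
])

```text
t: 18.23
tool_pos: [0.5322, -0.1839, 0.0439]
orientation: [[0.002, -0.872, 0.489], [0.001, 0.489, 0.872], [-1.0, -0.001, 0.002]]
force: [0.5, 0.4, -2.3]
finger_gap: 0.0295
```

>>> jog_arm([
  {"grip": 1,"dx": 0.7,"dy": 0,"dz": 0,"ax": 0,"ay": 0,"az": 0},
  {"grip": 0.8,"dx": 0,"dy": 0,"dz": 0,"ax": 0,"ay": 0,"az": 0},
  {"grip": 0.35,"dx": 0,"dy": 0,"dz": 0,"ax": 0,"ay": 0,"az": 0},
  {"grip": 0.35,"dx": 0,"dy": 0,"dz": 0,"ax": 0,"ay": 0,"az": 0},
  {"grip": 0.35,"dx": 0,"dy": 0,"dz": 0,"ax": 0,"ay": 0,"az": 0},
])

```text
t: 18.85
tool_pos: [0.5323, -0.184, 0.0434]
orientation: [[0.003, -0.872, 0.489], [0.001, 0.489, 0.872], [-1.0, -0.002, 0.002]]
force: [-0.2, 0.7, -0.6]
finger_gap: 0.0555
```

>>> jog_arm([
  {"grip": 0.35,"dx": -20,"dy": 0,"dz": 0,"ax": 0,"ay": 0,"az": 0},
  {"grip": 0.35,"dx": -40,"dy": 0,"dz": 0,"ax": 0,"ay": 0,"az": 0},
  {"grip": 0.35,"dx": -60,"dy": 0,"dz": 0,"ax": 0,"ay": 0,"az": 0},
  {"grip": 0.35,"dx": -60,"dy": 0,"dz": 0,"ax": 0,"ay": 0,"az": 0},
  {"grip": 0.35,"dx": 0,"dy": 0,"dz": -50,"ax": 0,"ay": 0,"az": 0},
  {"grip": 0.35,"dx": 0,"dy": 0,"dz": -50,"ax": 0,"ay": 0,"az": 0},
  {"grip": 0.35,"dx": 0,"dy": 0,"dz": 0,"ax": 0,"ay": 0,"az": 0},
  {"grip": 0.35,"dx": 0,"dy": 0,"dz": 0,"ax": 0,"ay": 0,"az": 0},
])

```text
t: 19.85
tool_pos: [0.4828, -0.2712, 0.2231]
orientation: [[0.002, -0.872, 0.489], [0.001, 0.489, 0.872], [-1.0, -0.002, 0.002]]
force: [-0.5, 0.3, -0.8]
finger_gap: 0.0553
```

```bash
python3 - <<'E'
from h import *
from bench import manip,cams
s=manip.sense();st(s)
a=cams.read_camera('top')['pixels'][150:375,180:500,::-1];b=cams.read_camera('scene')['pixels'][160:345,180:500,::-1]
cv2.imwrite('pics/end.png',np.vstack([cv2.resize(a,None,fx=1.45,fy=1.45,interpolation=2),cv2.resize(b,None,fx=1.45,fy=1.45,interpolation=2)]))
E
```

```text
t 19.85 slope tcp [-258.2766 -123.6015  315.5944] gap 0.0553 F slope [-0.4224  0.6055 -0.7149] rot err to grip [ -0.1138 -29.8848   0.1272]
```

View pics/end.png

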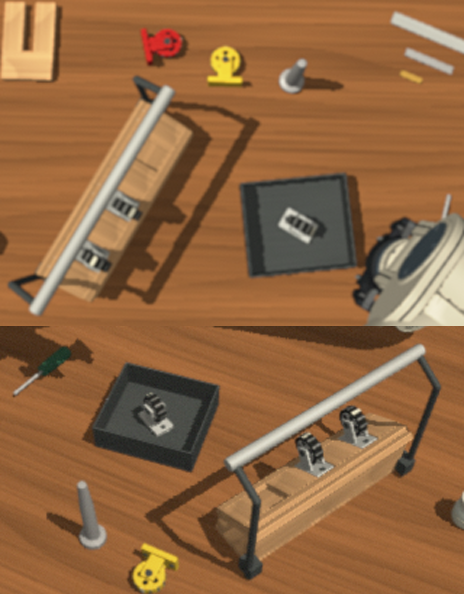

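The binding yoke stands in the tray at crop (298,222) of the top view. The other two are seated in the rack, and the mandrel, graver and jar look undisturbed. The arm is clear, so I'm handing in.

```bash
python3 -c "
from bench import ticket
print(ticket.sign_off())"
```

```text
the job is handed in; nothing more can be done
None
```

I stroked all three wheels downhill in place, with about 5–8 N of press. The yoke at the far end of the rack (y = -95 mm) binds; I put it in the scrap tray, let go of it there and handed the job in at about t = 20 s.

- **Wheel tests:** The wheels at y = 0 and y = +95 mm kept moving through 0.65 s of pictures with the arm still. The far one showed no motion beyond picture noise after 0.25 s. By its white bar it had turned roughly 65°. I did not measure the turn of the two sound ones in degrees.
- **Last check:** The final pictures show the binding yoke standing upright near the middle of the tray. The other two look seated in their pockets, and the arm was clear. The mandrel, and as much of the graver and jar as showed in those crops, looked undisturbed.
- **Limits:** I judged the final positions by eye and did not measure them. After the y = +95 stroke, the early frames looked almost the same because the bars line up between pictures. That verdict rests on the white bar passing and the bars creeping in the later frames.

No check failed.

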